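# Tighten a compression nut: finger-tight plus one flat

### The arm

A 6-joint arm with a two-finger parallel gripper is mounted at the origin on a cart in front of the work surface, level with it; the furniture and walls round the work are solid. World frame = base frame: x ahead of the robot, y to its left, z up, the work surface at z = 0. Lengths are in m, angles in rad, forces in N, time in s.
With the tool pointing down it reaches from about 0.275 to 0.825 m from the base axis. Payload 4.9 kg.
Tool frame: the origin (TCP) lies on the centre line of the jaws, within the pads' length; the fingertips stand 25 mm ahead of it and the grasp point (between the pads) lies 6 mm ahead of it (ctrl.finger_overhang is the distance from the TCP to the fingertips, in m); z points along the fingers, y is the line along which they close (so a half turn about z gives the same grasp; the last joint's range is limited). The gripper opens to 85 mm and grips with 20 to 120 N. Pads are 22 mm wide; open, the fingers measure 114 mm over their backs; the gripper's body (76 mm by 85 mm) begins 54 mm behind the grasp point. The pads swing forward as they close: fully open they stand 13 mm farther back than shut.
Start: joints at [1.006, 0.326, -0.193, 1.052, 0, 1.437], TCP at [0.23, 0.5, 0.256] pointing down, gripper open.
Joint ranges: [-2.65, 2.65], [-0.97, 1.79], [-1.3, 1.35], [-1.93, 2.1], [-1.47, 1.37], [-3.14, 3.14]. Speed limits (rad/s): [2.57, 2.57, 3.14, 3.14, 3.14, 3.14].

### API

Orientations are given as a rotation vector (axis times angle).
In Python, from bench import ctrl gives the robot as it stands.
- The arm moves only by the tool drive_tool, never from a script. Its argument "rows" is a list of rows, each an object of numbers: "dx", "dy", "dz": the shift along the tool's x, y, z in mm; "ax", "ay", "az": the turn, a rotation vector about the tool's x, y, z in degrees; "gripper": the closure, from 0 (fully open) to 1 (shut). In form: [{"dx": .., "dy": .., "dz": .., "ax": .., "ay": .., "az": .., "gripper": ..}, ...]. A call has exactly 10 rows; each row is the pose to reach, as a shift and turn from the pose commanded when the call began, along the tool's axes at that moment; what a row does not reach only later rows make up. A row lasts 1/10 s, in which the tool goes at most 50 mm and 8.59 degrees, less where a joint would pass 70% of its speed; a pose out of reach is approached as far as the arm can. A call with a gripper value outside its range is refused whole. The fingers move at their own pace and stop on an object; "grip_force" is the grip in N (left out, the last holds). Time passes only in rows, so rows that repeat a pose let the fingers close, or fill a call up. It gives the time, the measured TCP pose, the force, the opening and the grip force at its end, in the units of the state.
- ctrl.get_state(): the state, without advancing time (a new reading comes with each control period).
- ctrl.camera(name): name is "scene" or "top" or "wrist"; returns the picture (400x640x3 uint8, blue, green, red); there is no depth.
- ctrl.calibration(name): a dict with "camera_matrix" (3x3 intrinsics, pixels), "dist_coeffs" ([k1, k2, p1, p2, k3] as OpenCV has them; the pictures are not rectified), "rvec" (rotation vector, rad) and "tvec" (3), from world to camera coordinates, as OpenCV has them. Camera axes: x right, y down, z forward; pixel columns grow to the right and rows downward; lengths in m; the calibration is good to about 2 mm. A picture is of the moment at which its call begins: read the wrist's pose just before it. calibration takes no time and is no camera call; for the wrist camera it gives the pose at the moment of the call.
- ctrl.job_done(): hands the job in; it is judged then, once.
Trained networks look in the newest picture that a camera, given by its name, has taken for a name from the list of things; names that differ only in an ending like _2 or _b are one class to them, and where a whole thing is asked for, a point or a joint stands for the part that bears it (a point fixed in the world has none). Each returns a list of dicts, best first, with "confidence" (0 to 1); they miss things now and then, are a little off and sometimes report something else, mostly with a low value. They report only what shows in the picture. A call takes as long as a camera call. They do not tell look-alikes from the thing itself.
- ctrl.recognise(camera, query): "xy" ([column, row] in pixels, amid what is visible of it).
- ctrl.silhouettes(camera, query): "pixels" (400x640 bool, what is visible of it) and "xy" ([column, row] in pixels, amid what is visible of it).
The state is a dict: "t": time; "joint_pos": joint angles; "joint_vel": joint speeds; "tau": joint torques, N m; "tool_pos": TCP position; "tool_rot": TCP orientation; "force": force on the tool from outside, world axes, zero at the start; "wrist_torque": the same for the moment, N m; "grip_width": opening from 0.0 (shut) to 1.0 (fully open); "grip_force": force on a finger pad.
Only numpy, scipy, OpenCV 4.12 (cv2) and the standard library are available. Lean on these libraries where they do the work, as an engineer would, in place of code of your own. Each camera call takes 0.05 s, during which the arm holds its last target. There are 200 camera calls.

### The job

Close the tube fitting: with the gripper's fingers turn the brass hexagon nut clockwise (seen from above) until it is finger-tight, that is, stop as soon as it stiffens, without forcing it, and let go. Then take the red-handled T socket wrench from its stand, set it over the nut and turn the nut one flat (a sixth of a turn) further, no more, and put the wrench back upright in its stand. Leave the beaker, the vial and the objective case alone.

Things in the scene. Friction and masses are not known exactly. Their poses are not given: they have to be found in the camera images.
- fitting: Fixed tube fitting on a 90 x 90 x 10 mm aluminium plate; origin at the centre of its underside on the bench, z up. On the z axis: steel body, collar (44 mm across, top at z 50 mm), the nut, and a copper tube stub, 10 mm across, through the nut up to z 94 mm. A side port points to +x, below z 32 mm; the red mark on the collar points to +x.
- nut: Brass hexagon nut, 30 mm across flats, 52 to 78 mm above the fitting's origin; the top 3.5 mm are slimmer (27.5 mm) as a lead-in. Its frame has its origin at the fitting's origin, z up; a flat faces its +y (red stripe) and every 60 degrees on. It turns on the spot about z; clockwise from above tightens. It first turns freely (0.04 N m) by 0.35 to 1.25 rad, differently each time.
- nut_face (a point): Centre of the nut's lower face on its thread (2 mm a turn, not drawn): 52 mm above the fitting's origin once finger-tight, up to 0.4 mm higher before: too small to read in the noise. Finger-tight is felt: the torque jumps from 0.04 to 0.6 N m; forced at 0.6 N m the nut goes on turning and crushes the ferrule for good; below that it stands still.
- ferrule_top (a point): Top of the ferrule hidden in the fitting, 42 mm above the fitting's origin until the nut is finger-tight; driven further it sinks 2 mm a turn (0.33 mm for one flat). Too small to read in the noise.
- wrench: Loose steel T socket wrench, 0.15 to 0.3 kg. Origin: centre of the socket's open lower end; z up. Socket: hexagon 31.4 mm across flats inside, a flat at +y; 50 mm deep; 46 mm across corners outside. Then a disc to z 56, a stem 12 mm across, and the red bar along x: 100 mm long, 14 wide, z 75 to 89 mm. Seated, it rests on the collar, origin 50 mm above the fitting's. Play on the nut about 0.1 rad either way.
- stand: Fixed grey round stand, 84 mm foot with a cup 56 mm wide inside and 66 mm outside, floor 8 mm and rim 32 mm above the bench; origin at the centre of the underside. The wrench stands in the cup, socket down (the wrench's origin 8 mm above the stand's).
- beaker: Empty clear beaker, 51 mm wide, 66 mm high, standing loose; origin at the centre of its underside. Leave it alone.
- vial: Small vial with black cap, 25 mm wide, 52 mm high, standing loose; origin at the centre of its underside. Leave it alone.
- objective_case: Microscope objective in its clear round case, 35 mm wide, 55 mm high, standing loose; origin at the centre of its underside. Leave it alone.
Not all that is in view belongs to the job. There is more than one size of the stand; the one meant has the size given above.

How it is judged:
By the outcome, as a careful person would: the job done as asked, in the order asked, and still so for the second after the job is handed in, with the robot touching nothing.
It also fails if it takes over 72 s, if anything falls off the work surface, if the arm or the gripper's body presses on something with over 40 N, if the wrist force passes 120 N, or if a joint passes its speed limit or range.

## Working session

There is one attempt and no reset: what is moved stays moved. The work goes in short steps, Python scripts to look and compute and a tool call to move; the robot and the scene stay as the last step left them, time stands still between calls to the robot, and variables do not carry over. Pictures are saved under pics/ and viewed, at most 10 in all, crops included, and the job is handed in when it is done.

Besides the shell and the picture viewer there is one more tool, called after "Request:" as name(argument=value, ...), one argument or row to a line, values as JSON. drive_tool: Moves the arm, as the interface text tells. Its arguments: {"type":"object","properties":{"rows":{"type":"array","items":{"type":"object","properties":{"dx":{"type":"number"},"dy":{"type":"number"},"dz":{"type":"number"},"ax":{"type":"number"},"ay":{"type":"number"},"az":{"type":"number"},"gripper":{"type":"number"}}}},"grip_force":{"type":"number"}},"required":["rows"]}

```bash
ls; mkdir -p pics; cat > h.py <<'E'
import numpy as np, cv2
from bench import ctrl
from scipy.spatial.transform import Rotation as R
def ray(cam,px,z,cal=None):
    c=cal or ctrl.calibration(cam)
    K=np.array(c["camera_matrix"]);D=np.array(c["dist_coeffs"])
    u=cv2.undistortPoints(np.array([[px]],float),K,D)[0,0]
    Rm=cv2.Rodrigues(np.array(c["rvec"],float))[0];t=np.array(c["tvec"],float).ravel()
    o=-Rm.T@t;d=Rm.T@np.array([u[0],u[1],1]);return o+d*(z-o[2])/d[2]
def proj(cam,P,cal=None):
    c=cal or ctrl.calibration(cam)
    return cv2.projectPoints(np.atleast_2d(np.array(P,float)),np.array(c["rvec"],float),np.array(c["tvec"],float),np.array(c["camera_matrix"]),np.array(c["dist_coeffs"]))[0][:,0]
E
python3 - <<'E'
from h import *
zs=dict(fitting=.03,nut=.078,wrench=.06,stand=.02,beaker=.03,vial=.03,objective_case=.03)
for cam in("top","scene"):
    cv2.imwrite(f"pics/{cam}.png",ctrl.camera(cam))
    for q,z in zs.items():
        for r in ctrl.recognise(cam,q):
            if r["confidence"]>.2: print(cam,q,round(r["confidence"],2),np.round(r["xy"]),np.round(ray(cam,r["xy"],z),3)[:2])
s=ctrl.get_state();print(s["t"],s["force"],s["wrist_torque"],s["tool_rot"])
E
```

```text
pics
top fitting 0.64 [276. 183.] [ 0.62  -0.175]
top fitting 0.59 [341. 246.] [ 0.446 -0.348]
top nut 0.42 [274. 179.] [ 0.624 -0.174]
top wrench 0.68 [342. 244.] [ 0.45  -0.347]
top wrench 0.64 [331. 242.] [ 0.456 -0.32 ]
top stand 0.63 [348. 243.] [ 0.452 -0.366]
top stand 0.59 [325. 200.] [ 0.572 -0.308]
top beaker 0.62 [415. 235.] [ 0.469 -0.547]
top objective_case 0.47 [362. 185.] [ 0.609 -0.409]
scene fitting 0.75 [303. 173.] [ 0.608 -0.19 ]
scene nut 0.45 [300. 157.] [ 0.598 -0.191]
scene wrench 0.62 [322. 231.] [ 0.451 -0.349]
scene stand 0.86 [322. 254.] [ 0.437 -0.358]
scene beaker 0.96 [425. 278.] [ 0.479 -0.54 ]
scene vial 0.57 [245. 157.] [ 0.586 -0.042]
scene objective_case 0.6 [387. 209.] [ 0.604 -0.4  ]
0.8 [-0.23455737 -0.29077537 -0.11697995] [ 0.01044252 -0.03050938 -0.11331949] [6.71472906e-01 3.06896550e+00 2.40244462e-05]
```

View pics/top.png

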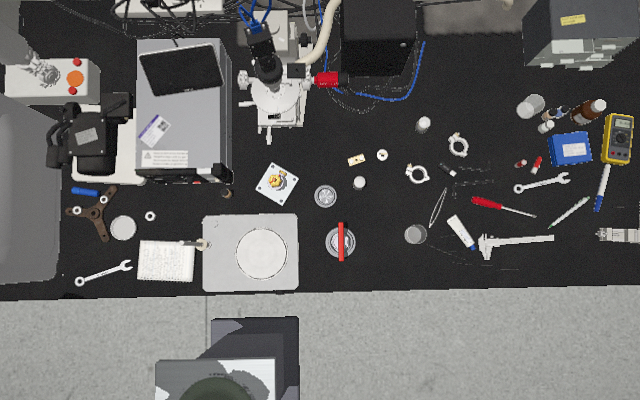

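View pics/scene.png

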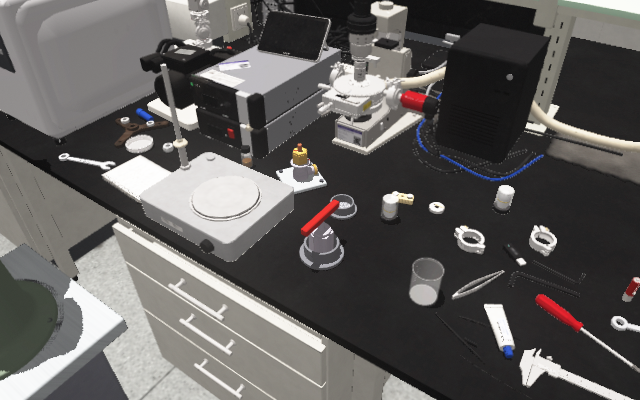

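```bash
python3 - <<'E'
from h import *
s=ctrl.get_state();print(R.from_rotvec(s["tool_rot"]).as_matrix().round(3))
c=ctrl.calibration("wrist");Rm=cv2.Rodrigues(np.array(c["rvec"],float))[0];t=np.array(c["tvec"],float).ravel()
Rt=R.from_rotvec(s["tool_rot"]).as_matrix()
print("cam in tool",(Rt.T@(-Rm.T@t-np.array(s["tool_pos"]))).round(4)); print((Rm@Rt).round(3)); print(np.array(c["camera_matrix"]).round(0))
print(s["joint_pos"],ctrl.finger_overhang)
E
```

```text
[[-0.909  0.418  0.   ]
 [ 0.418  0.909  0.   ]
 [-0.     0.    -1.   ]]
cam in tool [ 7.370e-02  1.000e-04 -1.176e-01]
[[-0.     1.    -0.   ]
 [-0.957 -0.    -0.291]
 [-0.291  0.     0.957]]
[[354.   0. 323.]
 [  0. 354. 205.]
 [  0.   0.   1.]]
[ 1.00577731e+00  3.26171555e-01 -1.92601654e-01  1.05199897e+00
 -2.15699977e-05  1.43657773e+00] 0.025
```

The top view shows the fitting at (277,183), with the brass nut and a red mark. The wrench stands in the large stand at (341,242), its red bar along world x. What could be mistaken for the right stand or nut: the small empty stand (325,197), which is too small; the objective case (360,183); the hose clamps (418,173) and (458,145); and a washer (382,155). The hotplate rod, from about (205,245) leaning to (170,241), is an obstacle.

```bash
python3 - <<'E'
from h import *
# rod top: intersect rays
def line(cam,px):
    a=ray(cam,px,0);b=ray(cam,px,.5);return a,(b-a)/np.linalg.norm(b-a)
for pt,ps in(((172,240),(165,66)),((206,244),(184,166))):
    a,d=line("top",pt);b,e=line("scene",ps)
    A=np.c_[d,-e];s=np.linalg.lstsq(A,b-a,rcond=None)[0];print((a+d*s[0]).round(3),(b+e*s[1]).round(3))
L=[]
for i in range(12):
    s=ctrl.get_state();L.append([*s["force"],*s["wrist_torque"],s["grip_width"]])
print(np.std(L,0),s["t"])
for n,p in(("stand",(341,243)),("small",(325,197))): print(n,ray("top",p,.02).round(3))
E
```

```text
[0.464 0.029 0.277] [0.471 0.023 0.275]
[0.459 0.009 0.059] [0.456 0.012 0.059]
[5.55111512e-17 5.55111512e-17 0.00000000e+00 1.73472348e-18
 3.46944695e-18 1.38777878e-17 2.22044605e-16] 0.8
stand [ 0.453 -0.347  0.02 ]
small [ 0.58  -0.307  0.02 ]
```

Request:
drive_tool(
  rows=[
    {"dx":0,"dy":0,"dz":-48},
    {"dx":-20,"dy":-14,"dz":-90,"az":-3},
    {"dx":-50,"dy":-36,"dz":-120,"az":-6},
    {"dx":-85,"dy":-61,"dz":-145,"az":-9},
    {"dx":-123,"dy":-89,"dz":-145,"az":-12},
    {"dx":-161,"dy":-117,"dz":-145,"az":-15},
    {"dx":-200,"dy":-145,"dz":-145,"az":-18},
    {"dx":-239,"dy":-173,"dz":-145,"az":-21},
    {"dx":-278,"dy":-201,"dz":-145,"az":-25},
    {"dx":-317,"dy":-229,"dz":-145,"az":-25},
  ],
)

```text
invalid input
```

Request:
drive_tool(
  rows=[
    {"dx":0,"dy":0,"dz":-48,"ax":0,"ay":0,"az":0,"gripper":0},
    {"dx":-20,"dy":-14,"dz":-90,"ax":0,"ay":0,"az":-3,"gripper":0},
    {"dx":-50,"dy":-36,"dz":-120,"ax":0,"ay":0,"az":-6,"gripper":0},
    {"dx":-85,"dy":-61,"dz":-145,"ax":0,"ay":0,"az":-9,"gripper":0},
    {"dx":-123,"dy":-89,"dz":-145,"ax":0,"ay":0,"az":-12,"gripper":0},
    {"dx":-161,"dy":-117,"dz":-145,"ax":0,"ay":0,"az":-15,"gripper":0},
    {"dx":-200,"dy":-145,"dz":-145,"ax":0,"ay":0,"az":-18,"gripper":0},
    {"dx":-239,"dy":-173,"dz":-145,"ax":0,"ay":0,"az":-21,"gripper":0},
    {"dx":-278,"dy":-201,"dz":-145,"ax":0,"ay":0,"az":-25,"gripper":0},
    {"dx":-317,"dy":-229,"dz":-145,"ax":0,"ay":0,"az":-25,"gripper":0},
  ],
)

```text
t: 1.8
tool_pos: [0.4226, 0.1575, 0.4016]
tool_rot: [-0.011, 3.141, 0.001]
force: [1.4, 0.8, 0.2]
grip_width: 0.998
grip_force: 0.0
```

Request:
drive_tool(
  rows=[
    {"dx":-25,"dy":-40,"dz":0,"ax":0,"ay":0,"az":0,"gripper":0},
    {"dx":-50,"dy":-80,"dz":0,"ax":0,"ay":0,"az":0,"gripper":0},
    {"dx":-75,"dy":-120,"dz":0,"ax":0,"ay":0,"az":0,"gripper":0},
    {"dx":-100,"dy":-160,"dz":0,"ax":0,"ay":0,"az":0,"gripper":0},
    {"dx":-125,"dy":-200,"dz":0,"ax":0,"ay":0,"az":0,"gripper":0},
    {"dx":-150,"dy":-240,"dz":15,"ax":0,"ay":0,"az":0,"gripper":0},
    {"dx":-170,"dy":-275,"dz":45,"ax":0,"ay":0,"az":0,"gripper":0},
    {"dx":-183,"dy":-310,"dz":80,"ax":0,"ay":0,"az":0,"gripper":0},
    {"dx":-193,"dy":-337,"dz":115,"ax":0,"ay":0,"az":0,"gripper":0},
    {"dx":-193,"dy":-337,"dz":160,"ax":0,"ay":0,"az":0,"gripper":0},
  ],
)

```text
t: 2.8
tool_pos: [0.6186, -0.181, 0.2404]
tool_rot: [-0.002, 3.138, -0.004]
force: [0.3, 0.7, -0.2]
grip_width: 1.001
grip_force: 0.0
```

```bash
python3 - <<'E'
from h import *
s=ctrl.get_state();c=ctrl.calibration("wrist");im=ctrl.camera("wrist")
np.savez("w1",**c)
for q,z in(("nut",.065),("fitting",.03)):
    for r in ctrl.silhouettes("wrist",q)[:2]:
        print(q,r["confidence"],r["xy"],ray("wrist",r["xy"],z,c).round(4),r["pixels"].sum())
print(s["tool_pos"],s["t"],s["wrist_torque"],s["force"])
cv2.imwrite("pics/w1full.png",im)
x,y=[int(v) for v in ctrl.recognise("wrist","nut")[0]["xy"]]
x0,y0=max(0,x-100),max(0,y-75);print(x0,y0)
cv2.imwrite("pics/w1.png",cv2.resize(im[y0:y0+150,x0:x0+200],None,fx=4,fy=4,interpolation=cv2.INTER_CUBIC))
E
```

```text
nut 0.75 [336.6, 189.2] [ 0.6202 -0.1699  0.065 ] 1103
fitting 0.82 [331.2, 175.6] [ 0.616  -0.1739  0.03  ] 7821
fitting 0.75 [106.6, 14.3] [ 0.4729 -0.369   0.03  ] 2007
[ 0.61863884 -0.1809672   0.24035835] 2.8 [-0.02845239 -0.09777991 -0.05770501] [ 0.28400842  0.74253679 -0.17265011]
232 113
```

View pics/w1.png

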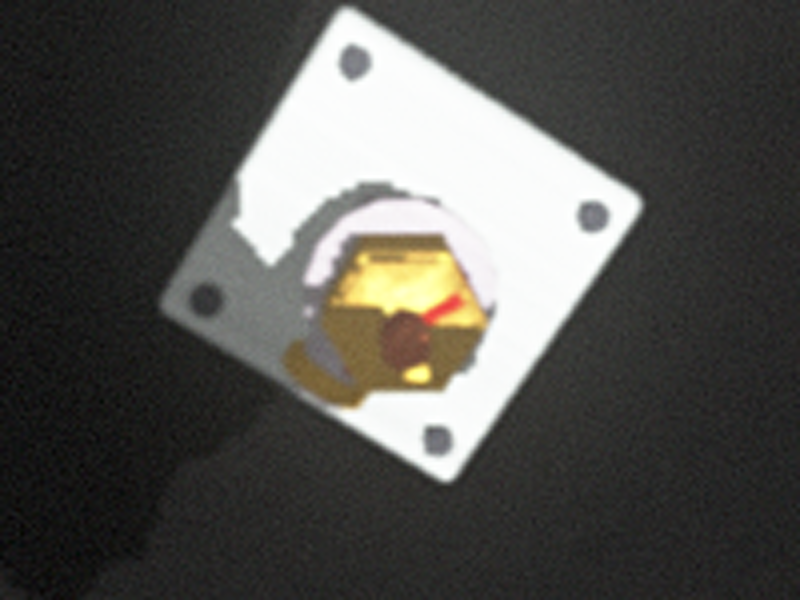

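The crop shows the plate rotated, with corners at crop (345,8), (642,203), (450,482) and (162,303). The brass hexagon is centred near (405,315), its flats roughly horizontal in the picture, and the red stripe points right and up at about 30°. The brass side port is at lower left. This is the fitting.

```bash
cat >> h.py <<'E'
def hexp(x,y,yaw,zo=0):
    a=yaw+np.arange(6)*np.pi/3+np.pi/3*0
    P=[]
    for af,z in((.03,.052),(.03,.0745),(.0275,.078)):
        r=af/2/np.cos(np.pi/6)
        P+= [[x+r*np.cos(t),y+r*np.sin(t),z+zo] for t in a]
    return np.array(P)
def iou(mask,p,c):
    m=np.zeros((1600,2560),np.uint8)
    q=cv2.convexHull((proj("wrist",hexp(*p),c)*4+1.5).astype(np.float32)).astype(np.int32)
    cv2.fillConvexPoly(m,q,1);m=cv2.resize(m.astype(np.float32),(640,400),interpolation=cv2.INTER_AREA)
    return np.minimum(m,mask).sum()/np.maximum(m,mask).sum()
E
python3 - <<'E'
from h import *
c=dict(np.load("w1.npz"))
cor=np.array([[345,8],[642,203],[450,482],[162,303]])/4+[232,113]
W=np.array([ray("wrist",p,.01,c) for p in cor]);print(W.round(4),"center",W.mean(0).round(4))
e=W[:,:2]-W[:,:2].mean(0);print(np.degrees(np.arctan2(e[:,1],e[:,0])).round(1),np.linalg.norm(e,axis=1).round(4))
im=cv2.imread("pics/w1full.png");r=ctrl.silhouettes("wrist","nut")[0]
m=r["pixels"].astype(np.float32)
hsv=cv2.cvtColor(im,cv2.COLOR_BGR2HSV)
b=((hsv[...,0]<32)&(hsv[...,1]>110)&(hsv[...,2]>40)).astype(np.uint8)
b=b*cv2.dilate(m.astype(np.uint8),np.ones((7,7)))
print(m.sum(),b.sum())
x,y=W.mean(0)[:2]
for name,mm in(("net",m),("col",b.astype(np.float32))):
    best=max((iou(mm,(x+dx,y+dy,np.radians(a)),c),a,dx,dy) for a in range(0,60,3) for dx in np.arange(-4,5,2)*1e-3 for dy in np.arange(-4,5,2)*1e-3)
    print(name,best)
    a0=best[1];best=sorted([(iou(mm,(x+dx,y+dy,np.radians(a)),c),a,dx,dy) for a in range(a0-4,a0+5) for dx in best[2]+np.arange(-1,2)*1e-3 for dy in best[3]+np.arange(-1,2)*1e-3])[::-1][:4]
    print(best)
E
```

```text
[[ 0.5611 -0.1863  0.01  ]
 [ 0.6081 -0.1126  0.01  ]
 [ 0.6826 -0.159   0.01  ]
 [ 0.634  -0.233   0.01  ]] center [ 0.6214 -0.1727  0.01  ]
[-167.3  102.5   12.7  -78.2] [0.0619 0.0616 0.0626 0.0616]
1103.0 918
net (np.float32(0.8276942), 27, np.float64(0.0), np.float64(0.0))
[(np.float32(0.8288712), 28, np.float64(0.0), np.float64(0.0)), (np.float32(0.8276942), 27, np.float64(0.0), np.float64(0.0)), (np.float32(0.8268365), 29, np.float64(0.0), np.float64(0.0)), (np.float32(0.824181), 26, np.float64(0.0), np.float64(0.0))]
col (np.float32(0.6778837), 27, np.float64(0.002), np.float64(0.0))
[(np.float32(0.6873484), 29, np.float64(0.001), np.float64(-0.001)), (np.float32(0.6866702), 24, np.float64(0.001), np.float64(-0.001)), (np.float32(0.6866388), 30, np.float64(0.001), np.float64(-0.001)), (np.float32(0.6850334), 27, np.float64(0.001), np.float64(-0.001))]
```

Request:
drive_tool(
  rows=[
    {"dx":-1,"dy":3,"dz":30,"ax":0,"ay":0,"az":-7,"gripper":0},
    {"dx":-2,"dy":6,"dz":60,"ax":0,"ay":0,"az":-14,"gripper":0},
    {"dx":-3,"dy":8,"dz":80,"ax":0,"ay":0,"az":-21,"gripper":0},
    {"dx":-3,"dy":8,"dz":95,"ax":0,"ay":0,"az":-29,"gripper":0},
    {"dx":-3,"dy":8,"dz":100,"ax":0,"ay":0,"az":-29,"gripper":0},
    {"dx":-3,"dy":8,"dz":100,"ax":0,"ay":0,"az":-29,"gripper":0.3},
    {"dx":-3,"dy":8,"dz":100,"ax":0,"ay":0,"az":-29,"gripper":0.3},
    {"dx":-3,"dy":8,"dz":100,"ax":0,"ay":0,"az":-29,"gripper":0.3},
    {"dx":-3,"dy":8,"dz":100,"ax":0,"ay":0,"az":-29,"gripper":0.3},
    {"dx":-3,"dy":8,"dz":100,"ax":0,"ay":0,"az":-29,"gripper":0.3},
  ],
  grip_force=20,
)

```text
t: 4.05
tool_pos: [0.6202, -0.1688, 0.1419]
tool_rot: [-0.794, 3.039, -0.001]
force: [-0.0, 0.1, -0.6]
grip_width: 0.704
grip_force: 0.0
```

```bash
python3 - <<'E'
from h import *
for i in range(3):
    s=ctrl.get_state();c=ctrl.calibration("wrist");im=ctrl.camera("wrist");print(np.round(s["tool_pos"],4),np.round(s["tool_rot"],4),s["t"],s["wrist_torque"].round(3),s["grip_width"])
np.savez("w2",**c);cv2.imwrite("pics/w2.png",im)
r=ctrl.silhouettes("wrist","nut");print(len(r))
m=r[0]["pixels"].astype(np.float32)
print(r[0]["confidence"],r[0]["xy"],m.sum())
x,y=.6215,-.173
best=max((iou(m,(x+dx,y+dy,np.radians(a)),c),a,dx,dy) for a in range(0,60,4) for dx in np.arange(-6,7,2)*1e-3 for dy in np.arange(-6,7,2)*1e-3)
print(best)
a0=best[1];print(sorted([(iou(m,(x+dx,y+dy,np.radians(a)),c),a,dx,dy) for a in range(a0-4,a0+5) for dx in best[2]+np.arange(-1,2)*1e-3 for dy in best[3]+np.arange(-1,2)*1e-3])[::-1][:4])
E
```

```text
[ 0.6202 -0.1688  0.1419] [-7.9400e-01  3.0389e+00 -8.0000e-04] 4.05 [0.031 0.019 0.005] 0.7044105903018355
[ 0.62   -0.1687  0.1417] [-7.9420e-01  3.0391e+00 -4.0000e-04] 4.1 [-0.014  0.035  0.028] 0.6993968309064266
[ 0.62   -0.1687  0.1415] [-7.9440e-01  3.0393e+00 -2.0000e-04] 4.15 [ 0.003 -0.085 -0.03 ] 0.7023465503815075
1
0.94 [316.8, 224.2] 2559.0
(np.float32(0.81848925), 28, np.float64(0.0), np.float64(0.0))
[(np.float32(0.82097703), 29, np.float64(0.0), np.float64(0.0)), (np.float32(0.8199052), 30, np.float64(0.0), np.float64(0.0)), (np.float32(0.81848925), 28, np.float64(0.0), np.float64(0.0)), (np.float32(0.8180328), 31, np.float64(0.0), np.float64(0.0))]
```

View pics/w2.png

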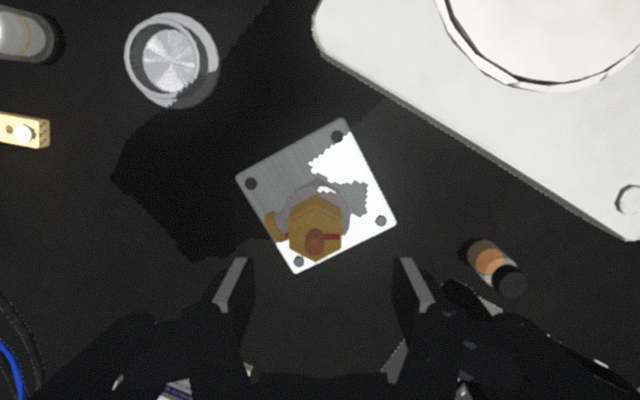

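The wrist view shows the nut at (316,228), centred between the fingers with a flat facing each. The vial at (495,268) and the small stand at (170,55) are clear.

Request:
drive_tool(
  rows=[
    {"dx":1,"dy":-4,"dz":20,"ax":0,"ay":0,"az":0,"gripper":0.3},
    {"dx":1,"dy":-4,"dz":40,"ax":0,"ay":0,"az":0,"gripper":0.3},
    {"dx":1,"dy":-4,"dz":55,"ax":0,"ay":0,"az":0,"gripper":0.3},
    {"dx":1,"dy":-4,"dz":62,"ax":0,"ay":0,"az":0,"gripper":0.3},
    {"dx":1,"dy":-4,"dz":62,"ax":0,"ay":0,"az":0,"gripper":0.3},
    {"dx":1,"dy":-4,"dz":62,"ax":0,"ay":0,"az":0,"gripper":1},
    {"dx":1,"dy":-4,"dz":62,"ax":0,"ay":0,"az":0,"gripper":1},
    {"dx":1,"dy":-4,"dz":62,"ax":0,"ay":0,"az":0,"gripper":1},
    {"dx":1,"dy":-4,"dz":62,"ax":0,"ay":0,"az":0,"gripper":1},
    {"dx":1,"dy":-4,"dz":62,"ax":0,"ay":0,"az":0,"gripper":1},
  ],
  grip_force=20,
)

```text
t: 5.25
tool_pos: [0.6217, -0.1729, 0.0803]
tool_rot: [-0.795, 3.038, -0.002]
force: [-0.4, 0.1, 5.7]
grip_width: 0.341
grip_force: 25.1
```

```bash
cat > st.py <<'E'
from h import *
s=ctrl.get_state();r=s["tool_rot"];y=np.degrees(2*np.arctan2(r[1],r[0]))
print("t",s["t"],"pos",np.round(s["tool_pos"],4),"psi",y.round(2),"rz",round(r[2],4),"F",s["force"].round(1),"T",s["wrist_torque"].round(3),"tau6",round(s["tau"][5],3),"w",round(s["grip_width"]*85,2),"gf",round(s["grip_force"],1),"j6",s["joint_pos"][5].round(3))
E
python3 st.py
```

```text
t 5.25 pos [ 0.6217 -0.1729  0.0803] psi 209.32 rz -0.0019 F [-0.4  0.1  5.7] T [0.051 0.032 0.017] tau6 0.027 w 28.99 gf 25.1 j6 -0.897
```

Request:
drive_tool(
  rows=[
    {"dx":0,"dy":0,"dz":-1,"ax":0,"ay":0,"az":1.5,"gripper":1},
    {"dx":0,"dy":0,"dz":-1,"ax":0,"ay":0,"az":3,"gripper":1},
    {"dx":0,"dy":0,"dz":-1,"ax":0,"ay":0,"az":5,"gripper":1},
    {"dx":0,"dy":0,"dz":-1,"ax":0,"ay":0,"az":7,"gripper":1},
    {"dx":0,"dy":0,"dz":-1,"ax":0,"ay":0,"az":9,"gripper":1},
    {"dx":0,"dy":0,"dz":-1,"ax":0,"ay":0,"az":11,"gripper":1},
    {"dx":0,"dy":0,"dz":-1,"ax":0,"ay":0,"az":13,"gripper":1},
    {"dx":0,"dy":0,"dz":-1,"ax":0,"ay":0,"az":14,"gripper":1},
    {"dx":0,"dy":0,"dz":-1,"ax":0,"ay":0,"az":15,"gripper":1},
    {"dx":0,"dy":0,"dz":-1,"ax":0,"ay":0,"az":15,"gripper":1},
  ],
)

```text
t: 6.25
tool_pos: [0.6216, -0.173, 0.0805]
tool_rot: [-0.39, 3.116, -0.002]
force: [2.9, -2.2, -1.1]
grip_width: 0.345
grip_force: 24.4
```

```bash
python3 st.py
```

```text
t 6.25 pos [ 0.6216 -0.173   0.0805] psi 194.28 rz -0.0017 F [ 2.9 -2.2 -1.1] T [-0.645 -0.874 -0.024] tau6 0.032 w 29.37 gf 24.4 j6 -0.635
```

Request:
drive_tool(
  rows=[
    {"dx":0,"dy":0,"dz":0,"ax":0,"ay":0,"az":1,"gripper":1},
    {"dx":0,"dy":0,"dz":0,"ax":0,"ay":0,"az":2,"gripper":1},
    {"dx":0,"dy":0,"dz":0,"ax":0,"ay":0,"az":3,"gripper":1},
    {"dx":0,"dy":0,"dz":0,"ax":0,"ay":0,"az":4,"gripper":1},
    {"dx":0,"dy":0,"dz":0,"ax":0,"ay":0,"az":5,"gripper":1},
    {"dx":0,"dy":0,"dz":0,"ax":0,"ay":0,"az":6,"gripper":1},
    {"dx":0,"dy":0,"dz":0,"ax":0,"ay":0,"az":7,"gripper":1},
    {"dx":0,"dy":0,"dz":0,"ax":0,"ay":0,"az":8,"gripper":1},
    {"dx":0,"dy":0,"dz":0,"ax":0,"ay":0,"az":8,"gripper":1},
    {"dx":0,"dy":0,"dz":0,"ax":0,"ay":0,"az":8,"gripper":1},
  ],
)

```text
t: 7.25
tool_pos: [0.6216, -0.1731, 0.0804]
tool_rot: [-0.172, 3.136, -0.002]
force: [4.9, -3.8, -0.6]
grip_width: 0.345
grip_force: 24.3
```

```bash
python3 st.py
```

```text
t 7.25 pos [ 0.6216 -0.1731  0.0804] psi 186.26 rz -0.0018 F [ 4.9 -3.8 -0.6] T [-0.758 -1.081 -0.007] tau6 -0.035 w 29.36 gf 24.3 j6 -0.495
```

Request:
drive_tool(
  rows=[
    {"dx":0,"dy":0,"dz":0,"ax":0,"ay":0,"az":0.5,"gripper":1},
    {"dx":0,"dy":0,"dz":0,"ax":0,"ay":0,"az":1,"gripper":1},
    {"dx":0,"dy":0,"dz":0,"ax":0,"ay":0,"az":1.5,"gripper":1},
    {"dx":0,"dy":0,"dz":0,"ax":0,"ay":0,"az":2,"gripper":1},
    {"dx":0,"dy":0,"dz":0,"ax":0,"ay":0,"az":2.5,"gripper":1},
    {"dx":0,"dy":0,"dz":0,"ax":0,"ay":0,"az":3,"gripper":1},
    {"dx":0,"dy":0,"dz":0,"ax":0,"ay":0,"az":3.5,"gripper":1},
    {"dx":0,"dy":0,"dz":0,"ax":0,"ay":0,"az":4,"gripper":1},
    {"dx":0,"dy":0,"dz":0,"ax":0,"ay":0,"az":4,"gripper":1},
    {"dx":0,"dy":0,"dz":0,"ax":0,"ay":0,"az":4,"gripper":1},
  ],
)

```text
t: 8.25
tool_pos: [0.6216, -0.1732, 0.0804]
tool_rot: [-0.062, 3.14, -0.002]
force: [4.2, -3.3, -1.7]
grip_width: 0.347
grip_force: 24.3
```

```bash
python3 st.py
```

```text
t 8.25 pos [ 0.6216 -0.1732  0.0804] psi 182.26 rz -0.0018 F [ 4.2 -3.3 -1.7] T [-0.837 -1.016 -0.063] tau6 -0.036 w 29.5 gf 24.3 j6 -0.425
```

Request:
drive_tool(
  rows=[
    {"dx":0,"dy":0,"dz":0,"ax":0,"ay":0,"az":0.5,"gripper":1},
    {"dx":0,"dy":0,"dz":0,"ax":0,"ay":0,"az":1,"gripper":1},
    {"dx":0,"dy":0,"dz":0,"ax":0,"ay":0,"az":1.5,"gripper":1},
    {"dx":0,"dy":0,"dz":0,"ax":0,"ay":0,"az":2,"gripper":1},
    {"dx":0,"dy":0,"dz":0,"ax":0,"ay":0,"az":2.5,"gripper":1},
    {"dx":0,"dy":0,"dz":0,"ax":0,"ay":0,"az":3,"gripper":1},
    {"dx":0,"dy":0,"dz":0,"ax":0,"ay":0,"az":3.5,"gripper":1},
    {"dx":0,"dy":0,"dz":0,"ax":0,"ay":0,"az":4,"gripper":1},
    {"dx":0,"dy":0,"dz":0,"ax":0,"ay":0,"az":4,"gripper":1},
    {"dx":0,"dy":0,"dz":0,"ax":0,"ay":0,"az":4,"gripper":1},
  ],
)

```text
t: 9.25
tool_pos: [0.6216, -0.1732, 0.0804]
tool_rot: [0.048, 3.14, -0.002]
force: [3.0, -3.2, -1.2]
grip_width: 0.347
grip_force: 24.3
```

```bash
python3 st.py
```

```text
t 9.25 pos [ 0.6216 -0.1732  0.0804] psi 178.26 rz -0.0019 F [ 3.  -3.2 -1.2] T [-0.831 -1.04  -0.092] tau6 -0.037 w 29.47 gf 24.3 j6 -0.355
```

Request:
drive_tool(
  rows=[
    {"dx":0,"dy":0,"dz":0,"ax":0,"ay":0,"az":0.5,"gripper":1},
    {"dx":0,"dy":0,"dz":0,"ax":0,"ay":0,"az":1,"gripper":1},
    {"dx":0,"dy":0,"dz":0,"ax":0,"ay":0,"az":1.5,"gripper":1},
    {"dx":0,"dy":0,"dz":0,"ax":0,"ay":0,"az":2,"gripper":1},
    {"dx":0,"dy":0,"dz":0,"ax":0,"ay":0,"az":2.5,"gripper":1},
    {"dx":0,"dy":0,"dz":0,"ax":0,"ay":0,"az":3,"gripper":1},
    {"dx":0,"dy":0,"dz":0,"ax":0,"ay":0,"az":3.5,"gripper":1},
    {"dx":0,"dy":0,"dz":0,"ax":0,"ay":0,"az":4,"gripper":1},
    {"dx":0,"dy":0,"dz":0,"ax":0,"ay":0,"az":4,"gripper":1},
    {"dx":0,"dy":0,"dz":0,"ax":0,"ay":0,"az":4,"gripper":1},
  ],
)

```text
t: 10.25
tool_pos: [0.6216, -0.1733, 0.0805]
tool_rot: [0.157, 3.136, -0.002]
force: [4.9, -3.9, -1.4]
grip_width: 0.345
grip_force: 24.3
```

```bash
python3 st.py
```

```text
t 10.25 pos [ 0.6216 -0.1733  0.0805] psi 174.26 rz -0.002 F [ 4.9 -3.9 -1.4] T [-0.806 -1.041 -0.027] tau6 -0.037 w 29.36 gf 24.3 j6 -0.286
```

Request:
drive_tool(
  rows=[
    {"dx":0,"dy":0,"dz":0,"ax":0,"ay":0,"az":0.5,"gripper":1},
    {"dx":0,"dy":0,"dz":0,"ax":0,"ay":0,"az":1,"gripper":1},
    {"dx":0,"dy":0,"dz":0,"ax":0,"ay":0,"az":1.5,"gripper":1},
    {"dx":0,"dy":0,"dz":0,"ax":0,"ay":0,"az":2,"gripper":1},
    {"dx":0,"dy":0,"dz":0,"ax":0,"ay":0,"az":2.5,"gripper":1},
    {"dx":0,"dy":0,"dz":0,"ax":0,"ay":0,"az":3,"gripper":1},
    {"dx":0,"dy":0,"dz":0,"ax":0,"ay":0,"az":3.5,"gripper":1},
    {"dx":0,"dy":0,"dz":0,"ax":0,"ay":0,"az":4,"gripper":1},
    {"dx":0,"dy":0,"dz":0,"ax":0,"ay":0,"az":4,"gripper":1},
    {"dx":0,"dy":0,"dz":0,"ax":0,"ay":0,"az":4,"gripper":1},
  ],
)

```text
t: 11.25
tool_pos: [0.6216, -0.1733, 0.0805]
tool_rot: [0.267, 3.129, -0.002]
force: [4.4, -3.4, -0.9]
grip_width: 0.346
grip_force: 24.3
```

```bash
python3 st.py
```

```text
t 11.25 pos [ 0.6216 -0.1733  0.0805] psi 170.26 rz -0.0021 F [ 4.4 -3.4 -0.9] T [-0.86  -0.992  0.004] tau6 -0.037 w 29.43 gf 24.3 j6 -0.216
```

Request:
drive_tool(
  rows=[
    {"dx":0,"dy":0,"dz":0,"ax":0,"ay":0,"az":0.5,"gripper":1},
    {"dx":0,"dy":0,"dz":0,"ax":0,"ay":0,"az":1,"gripper":1},
    {"dx":0,"dy":0,"dz":0,"ax":0,"ay":0,"az":1.5,"gripper":1},
    {"dx":0,"dy":0,"dz":0,"ax":0,"ay":0,"az":2,"gripper":1},
    {"dx":0,"dy":0,"dz":0,"ax":0,"ay":0,"az":2.5,"gripper":1},
    {"dx":0,"dy":0,"dz":0,"ax":0,"ay":0,"az":3,"gripper":1},
    {"dx":0,"dy":0,"dz":0,"ax":0,"ay":0,"az":3.5,"gripper":1},
    {"dx":0,"dy":0,"dz":0,"ax":0,"ay":0,"az":4,"gripper":1},
    {"dx":0,"dy":0,"dz":0,"ax":0,"ay":0,"az":4,"gripper":1},
    {"dx":0,"dy":0,"dz":0,"ax":0,"ay":0,"az":4,"gripper":1},
  ],
)

```text
t: 12.25
tool_pos: [0.6216, -0.1733, 0.0805]
tool_rot: [0.376, 3.118, -0.002]
force: [4.4, -3.7, -1.3]
grip_width: 0.345
grip_force: 24.3
```

```bash
python3 st.py
```

```text
t 12.25 pos [ 0.6216 -0.1733  0.0805] psi 166.25 rz -0.0021 F [ 4.4 -3.7 -1.3] T [-0.983 -1.003 -0.011] tau6 -0.037 w 29.28 gf 24.3 j6 -0.146
```

Request:
drive_tool(
  rows=[
    {"dx":0,"dy":0,"dz":0,"ax":0,"ay":0,"az":0.5,"gripper":1},
    {"dx":0,"dy":0,"dz":0,"ax":0,"ay":0,"az":1,"gripper":1},
    {"dx":0,"dy":0,"dz":0,"ax":0,"ay":0,"az":1.5,"gripper":1},
    {"dx":0,"dy":0,"dz":0,"ax":0,"ay":0,"az":2,"gripper":1},
    {"dx":0,"dy":0,"dz":0,"ax":0,"ay":0,"az":2.5,"gripper":1},
    {"dx":0,"dy":0,"dz":0,"ax":0,"ay":0,"az":3,"gripper":1},
    {"dx":0,"dy":0,"dz":0,"ax":0,"ay":0,"az":3.5,"gripper":1},
    {"dx":0,"dy":0,"dz":0,"ax":0,"ay":0,"az":4,"gripper":1},
    {"dx":0,"dy":0,"dz":0,"ax":0,"ay":0,"az":4,"gripper":1},
    {"dx":0,"dy":0,"dz":0,"ax":0,"ay":0,"az":4,"gripper":1},
  ],
)

```text
t: 13.25
tool_pos: [0.6215, -0.1734, 0.0804]
tool_rot: [0.484, 3.103, -0.002]
force: [3.9, -3.4, -0.8]
grip_width: 0.345
grip_force: 24.3
```

```bash
python3 st.py
```

```text
t 13.25 pos [ 0.6215 -0.1734  0.0804] psi 162.25 rz -0.0021 F [ 3.9 -3.4 -0.8] T [-0.968 -1.039  0.023] tau6 -0.037 w 29.32 gf 24.3 j6 -0.076
```

Request:
drive_tool(
  rows=[
    {"dx":0,"dy":0,"dz":0,"ax":0,"ay":0,"az":0.5,"gripper":1},
    {"dx":0,"dy":0,"dz":0,"ax":0,"ay":0,"az":1,"gripper":1},
    {"dx":0,"dy":0,"dz":0,"ax":0,"ay":0,"az":1.5,"gripper":1},
    {"dx":0,"dy":0,"dz":0,"ax":0,"ay":0,"az":2,"gripper":1},
    {"dx":0,"dy":0,"dz":0,"ax":0,"ay":0,"az":2.5,"gripper":1},
    {"dx":0,"dy":0,"dz":0,"ax":0,"ay":0,"az":3,"gripper":1},
    {"dx":0,"dy":0,"dz":0,"ax":0,"ay":0,"az":3.5,"gripper":1},
    {"dx":0,"dy":0,"dz":0,"ax":0,"ay":0,"az":4,"gripper":1},
    {"dx":0,"dy":0,"dz":0,"ax":0,"ay":0,"az":4,"gripper":1},
    {"dx":0,"dy":0,"dz":0,"ax":0,"ay":0,"az":4,"gripper":1},
  ],
)

```text
t: 14.25
tool_pos: [0.6215, -0.1734, 0.0805]
tool_rot: [0.592, 3.084, -0.002]
force: [4.3, -4.2, -0.9]
grip_width: 0.345
grip_force: 24.3
```

```bash
python3 st.py
```

```text
t 14.25 pos [ 0.6215 -0.1734  0.0805] psi 158.25 rz -0.0023 F [ 4.3 -4.2 -0.9] T [-0.963 -0.978 -0.021] tau6 -0.038 w 29.3 gf 24.3 j6 -0.006
```

Request:
drive_tool(
  rows=[
    {"dx":0,"dy":0,"dz":0,"ax":0,"ay":0,"az":0.5,"gripper":1},
    {"dx":0,"dy":0,"dz":0,"ax":0,"ay":0,"az":1,"gripper":1},
    {"dx":0,"dy":0,"dz":0,"ax":0,"ay":0,"az":1.5,"gripper":1},
    {"dx":0,"dy":0,"dz":0,"ax":0,"ay":0,"az":2,"gripper":1},
    {"dx":0,"dy":0,"dz":0,"ax":0,"ay":0,"az":2.5,"gripper":1},
    {"dx":0,"dy":0,"dz":0,"ax":0,"ay":0,"az":3,"gripper":1},
    {"dx":0,"dy":0,"dz":0,"ax":0,"ay":0,"az":3.5,"gripper":1},
    {"dx":0,"dy":0,"dz":0,"ax":0,"ay":0,"az":4,"gripper":1},
    {"dx":0,"dy":0,"dz":0,"ax":0,"ay":0,"az":4,"gripper":1},
    {"dx":0,"dy":0,"dz":0,"ax":0,"ay":0,"az":4,"gripper":1},
  ],
)

```text
t: 15.25
tool_pos: [0.6215, -0.1735, 0.0804]
tool_rot: [0.7, 3.061, -0.002]
force: [4.1, -4.0, -1.3]
grip_width: 0.345
grip_force: 24.3
```

```bash
python3 st.py
```

```text
t 15.25 pos [ 0.6215 -0.1735  0.0804] psi 154.25 rz -0.0023 F [ 4.1 -4.  -1.3] T [-0.94  -1.    -0.004] tau6 -0.038 w 29.35 gf 24.3 j6 0.063
```

Request:
drive_tool(
  rows=[
    {"dx":0,"dy":0,"dz":0,"ax":0,"ay":0,"az":0.5,"gripper":1},
    {"dx":0,"dy":0,"dz":0,"ax":0,"ay":0,"az":1,"gripper":1},
    {"dx":0,"dy":0,"dz":0,"ax":0,"ay":0,"az":1.5,"gripper":1},
    {"dx":0,"dy":0,"dz":0,"ax":0,"ay":0,"az":2,"gripper":1},
    {"dx":0,"dy":0,"dz":0,"ax":0,"ay":0,"az":2.5,"gripper":1},
    {"dx":0,"dy":0,"dz":0,"ax":0,"ay":0,"az":3,"gripper":1},
    {"dx":0,"dy":0,"dz":0,"ax":0,"ay":0,"az":3.5,"gripper":1},
    {"dx":0,"dy":0,"dz":0,"ax":0,"ay":0,"az":4,"gripper":1},
    {"dx":0,"dy":0,"dz":0,"ax":0,"ay":0,"az":4,"gripper":1},
    {"dx":0,"dy":0,"dz":0,"ax":0,"ay":0,"az":4,"gripper":1},
  ],
)

```text
t: 16.25
tool_pos: [0.6215, -0.1735, 0.0805]
tool_rot: [0.806, 3.035, -0.002]
force: [3.8, -3.6, -0.7]
grip_width: 0.343
grip_force: 24.3
```

```bash
python3 st.py
```

```text
t 16.25 pos [ 0.6215 -0.1735  0.0805] psi 150.25 rz -0.0023 F [ 3.8 -3.6 -0.7] T [-0.983 -0.991 -0.075] tau6 -0.038 w 29.12 gf 24.3 j6 0.133
```

Request:
drive_tool(
  rows=[
    {"dx":0,"dy":0,"dz":0,"ax":0,"ay":0,"az":0.5,"gripper":1},
    {"dx":0,"dy":0,"dz":0,"ax":0,"ay":0,"az":1,"gripper":1},
    {"dx":0,"dy":0,"dz":0,"ax":0,"ay":0,"az":1.5,"gripper":1},
    {"dx":0,"dy":0,"dz":0,"ax":0,"ay":0,"az":2,"gripper":1},
    {"dx":0,"dy":0,"dz":0,"ax":0,"ay":0,"az":2.5,"gripper":1},
    {"dx":0,"dy":0,"dz":0,"ax":0,"ay":0,"az":3,"gripper":1},
    {"dx":0,"dy":0,"dz":0,"ax":0,"ay":0,"az":3.5,"gripper":1},
    {"dx":0,"dy":0,"dz":0,"ax":0,"ay":0,"az":4,"gripper":1},
    {"dx":0,"dy":0,"dz":0,"ax":0,"ay":0,"az":4,"gripper":1},
    {"dx":0,"dy":0,"dz":0,"ax":0,"ay":0,"az":4,"gripper":1},
  ],
)

```text
t: 17.25
tool_pos: [0.6214, -0.1735, 0.0805]
tool_rot: [0.909, 3.006, -0.003]
force: [4.2, -4.8, -0.7]
grip_width: 0.347
grip_force: 24.5
```

```bash
python3 st.py
```

```text
t 17.25 pos [ 0.6214 -0.1735  0.0805] psi 146.34 rz -0.0027 F [ 4.2 -4.8 -0.7] T [-0.98  -0.865  0.542] tau6 0.52 w 29.51 gf 24.5 j6 0.202
```

Torque jumped to 0.54 N m (just below 0.6), so the nut is finger-tight. Letting go.

Request:
drive_tool(
  rows=[
    {"dx":0,"dy":0,"dz":0,"ax":0,"ay":0,"az":0,"gripper":0.2},
    {"dx":0,"dy":0,"dz":0,"ax":0,"ay":0,"az":0,"gripper":0.2},
    {"dx":0,"dy":0,"dz":0,"ax":0,"ay":0,"az":0,"gripper":0.2},
    {"dx":0,"dy":0,"dz":0,"ax":0,"ay":0,"az":0,"gripper":0.2},
    {"dx":0,"dy":0,"dz":-20,"ax":0,"ay":0,"az":0,"gripper":0.2},
    {"dx":0,"dy":0,"dz":-50,"ax":0,"ay":0,"az":0,"gripper":0.2},
    {"dx":0,"dy":0,"dz":-75,"ax":0,"ay":0,"az":0,"gripper":0.2},
    {"dx":0,"dy":0,"dz":-85,"ax":0,"ay":0,"az":0,"gripper":0.2},
    {"dx":0,"dy":0,"dz":-85,"ax":0,"ay":0,"az":0,"gripper":0.2},
    {"dx":0,"dy":0,"dz":-85,"ax":0,"ay":0,"az":0,"gripper":0.2},
  ],
)

```text
t: 18.25
tool_pos: [0.6204, -0.1723, 0.1642]
tool_rot: [-0.91, -3.005, -0.0]
force: [0.1, -1.5, -0.2]
grip_width: 0.8
grip_force: 0.0
```

```bash
python3 st.py; python3 - <<'E'
from h import *
c=ctrl.calibration("wrist");im=ctrl.camera("wrist");np.savez("w3",**c);cv2.imwrite("pics/w3.png",im)
r=ctrl.silhouettes("wrist","nut");m=r[0]["pixels"].astype(np.float32);print(r[0]["confidence"],r[0]["xy"],m.sum())
x,y=.6215,-.173
best=max((iou(m,(x+dx,y+dy,np.radians(a)),c),a,dx,dy) for a in range(0,60,4) for dx in np.arange(-4,5,2)*1e-3 for dy in np.arange(-4,5,2)*1e-3)
a0=best[1];print(best,sorted([(iou(m,(x+dx,y+dy,np.radians(a)),c),a,dx,dy) for a in range(a0-4,a0+5) for dx in best[2]+np.arange(-1,2)*1e-3 for dy in best[3]+np.arange(-1,2)*1e-3])[::-1][:4])
# wrench bar in top image: red pixels
t=ctrl.camera("top");h=cv2.cvtColor(t,cv2.COLOR_BGR2HSV)
k=((h[...,0]<8)|(h[...,0]>172))&(h[...,1]>130)&(h[...,2]>80);k[:, :325]=0;k[:,360:]=0;k[:215]=0;k[265:]=0
ys,xs=np.nonzero(k);print(len(xs))
W=np.array([ray("top",(a,b),.097) for a,b in zip(xs,ys)])[:,:2]
u,s,v=np.linalg.svd(W-W.mean(0));print("bar",W.mean(0).round(4),(W.min(0)+W.max(0)).round(4)/2,np.degrees(np.arctan2(v[0,1],v[0,0])),(W.max(0)-W.min(0)).round(3))
x0=ctrl.get_state();print(x0["t"])
cv2.imwrite("pics/w3c.png",cv2.resize(im[150:300,220:420],None,fx=4,fy=4,interpolation=cv2.INTER_CUBIC))
E
```

```text
t 18.25 pos [ 0.6204 -0.1723  0.1642] psi -213.68 rz -0.0003 F [ 0.1 -1.5 -0.2] T [-0.001 -0.019  0.019] tau6 0.0 w 67.96 gf 0.0 j6 0.202
0.73 [323.2, 216.7] 2017.0
(np.float32(0.8222647), 28, np.float64(0.0), np.float64(0.0)) [(np.float32(0.82447773), 27, np.float64(0.0), np.float64(0.0)), (np.float32(0.8241514), 29, np.float64(0.0), np.float64(0.0)), (np.float32(0.8237726), 26, np.float64(0.0), np.float64(0.0)), (np.float32(0.8234571), 30, np.float64(0.0), np.float64(0.0))]
213
bar [ 0.4569 -0.3446] [ 0.4553  -0.34395] 179.12914708113908 [0.099 0.016]
18.4
```

View pics/w3c.png

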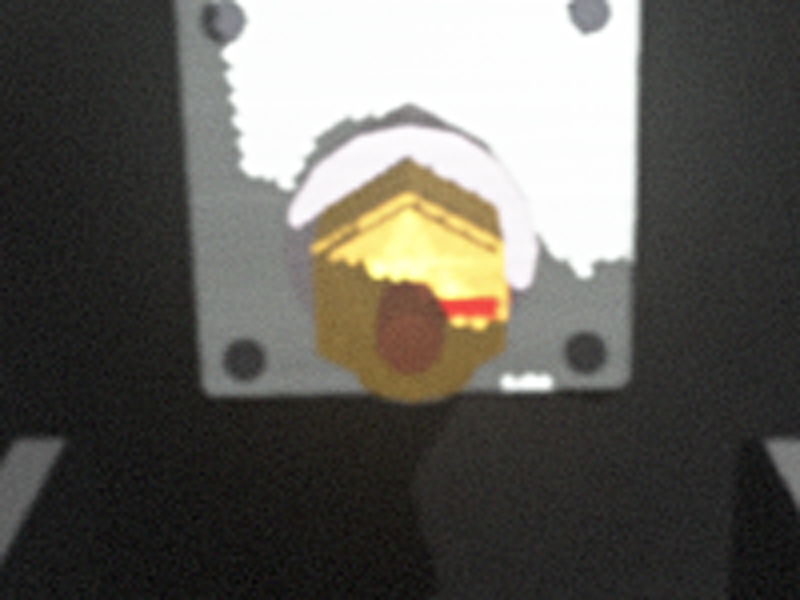

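The crop shows the nut square to the jaws, side flats vertical at columns 315 and 505, the stripe pointing right, and the nut free of the fingers. Moving to the wrench.

Request:
drive_tool(
  rows=[
    {"dx":4,"dy":-22,"dz":-15,"ax":0,"ay":0,"az":-4,"gripper":0.2},
    {"dx":11,"dy":-62,"dz":-20,"ax":0,"ay":0,"az":-10,"gripper":0.3},
    {"dx":19,"dy":-106,"dz":-20,"ax":0,"ay":0,"az":-16,"gripper":0.4},
    {"dx":27,"dy":-150,"dz":-20,"ax":0,"ay":0,"az":-22,"gripper":0.4},
    {"dx":34,"dy":-190,"dz":-20,"ax":0,"ay":0,"az":-28,"gripper":0.4},
    {"dx":39,"dy":-220,"dz":-15,"ax":0,"ay":0,"az":-33,"gripper":0.4},
    {"dx":42,"dy":-235,"dz":-10,"ax":0,"ay":0,"az":-33,"gripper":0.4},
    {"dx":42,"dy":-235,"dz":-5,"ax":0,"ay":0,"az":-33,"gripper":0.4},
    {"dx":42,"dy":-235,"dz":-5,"ax":0,"ay":0,"az":-33,"gripper":0.4},
    {"dx":42,"dy":-235,"dz":-5,"ax":0,"ay":0,"az":-33,"gripper":0.4},
  ],
)

```text
t: 19.4
tool_pos: [0.4565, -0.3437, 0.1698]
tool_rot: [-0.017, -3.141, -0.001]
force: [0.0, 0.2, -0.0]
grip_width: 0.599
grip_force: 0.0
```

```bash
python3 st.py; python3 - <<'E'
from h import *
c=ctrl.calibration("wrist");im=ctrl.camera("wrist");np.savez("w4",**c);cv2.imwrite("pics/w4.png",im)
h=cv2.cvtColor(im,cv2.COLOR_BGR2HSV)
k=(((h[...,0]<8)|(h[...,0]>172))&(h[...,1]>130)&(h[...,2]>60)).astype(np.uint8)
n,l,st,ce=cv2.connectedComponentsWithStats(k);i=1+np.argmax(st[1:,4]);print(st[i])
ys,xs=np.nonzero(l==i)
W=np.array([ray("wrist",(a,b),.097,c) for a,b in zip(xs,ys)])[:,:2]
(ctr,sz,an)=cv2.minAreaRect((W*1000).astype(np.float32));u,s,v=np.linalg.svd(W-W.mean(0))
print("bar",W.mean(0).round(4),"rect",ctr,sz,an,np.degrees(np.arctan2(v[0,1],v[0,0])))
for r in ctrl.silhouettes("wrist","stand"):
    m=r["pixels"];print(r["confidence"],r["xy"],m.sum())
E
```

```text
t 19.4 pos [ 0.4565 -0.3437  0.1698] psi -180.62 rz -0.0015 F [ 0.   0.2 -0. ] T [ 0.004 -0.028  0.03 ] tau6 0.01 w 50.93 gf 0.0 j6 -0.764
[ 311  140   26  165 3934]
bar [ 0.4517 -0.3435] rect (454.3343811035156, -343.2298583984375) (14.633149147033691, 100.25434112548828) 88.76044464111328 -1.0275853630810305
0.93 [361.9, 323.9] 3100
0.82 [305.3, 173.9] 3922
0.45 [324.6, 211.1] 5591
```

View pics/w4.png

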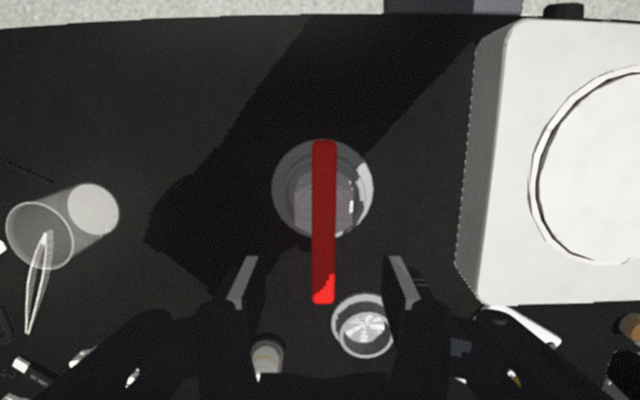

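The view shows the red bar in line with the jaws, at column 324 and rows 140–304. Its large stand is below, centred about (322,188); the small stand is at (364,325) and the beaker is at left, both clear of the fingers.

Request:
drive_tool(
  rows=[
    {"dx":2,"dy":0,"dz":20,"ax":0,"ay":0,"az":0.4,"gripper":0.4},
    {"dx":2,"dy":0,"dz":42,"ax":0,"ay":0,"az":0.4,"gripper":0.4},
    {"dx":2,"dy":0,"dz":62,"ax":0,"ay":0,"az":0.4,"gripper":0.4},
    {"dx":2,"dy":0,"dz":73,"ax":0,"ay":0,"az":0.4,"gripper":0.4},
    {"dx":2,"dy":0,"dz":73,"ax":0,"ay":0,"az":0.4,"gripper":0.4},
    {"dx":2,"dy":0,"dz":73,"ax":0,"ay":0,"az":0.4,"gripper":1},
    {"dx":2,"dy":0,"dz":73,"ax":0,"ay":0,"az":0.4,"gripper":1},
    {"dx":2,"dy":0,"dz":73,"ax":0,"ay":0,"az":0.4,"gripper":1},
    {"dx":2,"dy":0,"dz":73,"ax":0,"ay":0,"az":0.4,"gripper":1},
    {"dx":2,"dy":0,"dz":73,"ax":0,"ay":0,"az":0.4,"gripper":1},
  ],
  grip_force=110,
)

```text
t: 20.5
tool_pos: [0.4544, -0.345, 0.0986]
tool_rot: [0.029, 3.14, -0.001]
force: [0.3, 2.5, 6.3]
grip_width: 0.141
grip_force: 107.7
```

```bash
python3 st.py
```

```text
t 20.5 pos [ 0.4544 -0.345   0.0986] psi 178.93 rz -0.0009 F [0.3 2.5 6.3] T [0.481 0.049 0.052] tau6 -0.001 w 12.02 gf 107.7 j6 -0.76
```

Request:
drive_tool(
  rows=[
    {"dx":0,"dy":0,"dz":-25,"ax":0,"ay":0,"az":0,"gripper":1},
    {"dx":0,"dy":0,"dz":-65,"ax":0,"ay":0,"az":0,"gripper":1},
    {"dx":0,"dy":0,"dz":-105,"ax":0,"ay":0,"az":0,"gripper":1},
    {"dx":-20,"dy":21,"dz":-125,"ax":0,"ay":0,"az":-4,"gripper":1},
    {"dx":-50,"dy":53,"dz":-125,"ax":0,"ay":0,"az":-9,"gripper":1},
    {"dx":-83,"dy":88,"dz":-125,"ax":0,"ay":0,"az":-14,"gripper":1},
    {"dx":-116,"dy":123,"dz":-125,"ax":0,"ay":0,"az":-20,"gripper":1},
    {"dx":-142,"dy":152,"dz":-125,"ax":0,"ay":0,"az":-25,"gripper":1},
    {"dx":-158,"dy":169,"dz":-125,"ax":0,"ay":0,"az":-28,"gripper":1},
    {"dx":-164,"dy":175,"dz":-125,"ax":0,"ay":0,"az":-28,"gripper":1},
  ],
)

```text
t: 21.5
tool_pos: [0.6222, -0.1707, 0.2218]
tool_rot: [0.736, -3.054, -0.001]
force: [-0.4, 0.4, -3.3]
grip_width: 0.14
grip_force: 108.2
```

```bash
python3 st.py; python3 - <<'E'
from h import *
c=ctrl.calibration("wrist");im=ctrl.camera("wrist");cv2.imwrite("pics/w5.png",im)
s=ctrl.get_state();print(s["tool_pos"].round(4),s["t"])
# red bar on its top plane, height TCP-.0016
h=cv2.cvtColor(im,cv2.COLOR_BGR2HSV)
k=(((h[...,0]<8)|(h[...,0]>172))&(h[...,1]>130)&(h[...,2]>60)).astype(np.uint8)
n,l,st,ce=cv2.connectedComponentsWithStats(k);i=1+np.argmax(st[1:,4]);print(st[i])
E
```

```text
t 21.5 pos [ 0.6222 -0.1707  0.2218] psi -152.89 rz -0.0007 F [-0.4  0.4 -3.3] T [-0.027  0.012 -0.019] tau6 -0.228 w 11.87 gf 108.2 j6 -0.855
[ 0.6222 -0.1709  0.2218] 21.55
[ 304  169   38  211 7185]
```

View pics/w5.png

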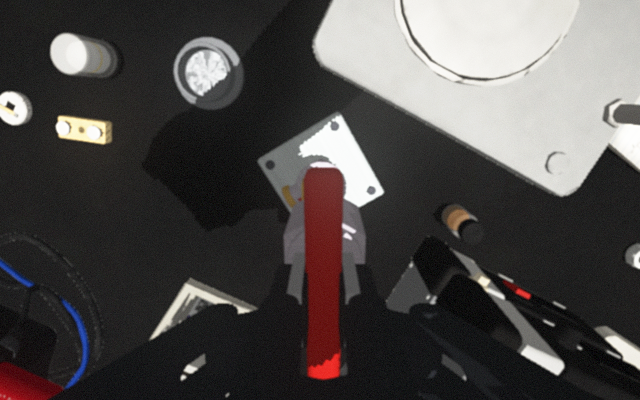

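```bash
python3 - <<'E'
from h import *
s=ctrl.get_state();c=ctrl.calibration("wrist");Rt=R.from_rotvec(s["tool_rot"])
for p in((323,168.5),(324,378),(324,352)):
    P=ray("wrist",p,s["tool_pos"][2]-.0016,c);print(p,Rt.inv().apply(P-s["tool_pos"]).round(4))
print(Rt.inv().apply(np.array([.6215,-.1732,.1406+.002])-s["tool_pos"]).round(4),s["tool_pos"].round(4))
E
```

```text
(323, 168.5) [ 0.0507 -0.0003  0.0016]
(324, 378) [-0.0384  0.0001  0.0016]
(324, 352) [-0.025   0.0001  0.0016]
[ 0.0017 -0.0018  0.0792] [ 0.6222 -0.1709  0.2218]
```

Request:
drive_tool(
  rows=[
    {"dx":1.3,"dy":-1.8,"dz":10,"ax":0,"ay":0,"az":0,"gripper":1},
    {"dx":1.3,"dy":-1.8,"dz":25,"ax":0,"ay":0,"az":0,"gripper":1},
    {"dx":1.3,"dy":-1.8,"dz":38,"ax":0,"ay":0,"az":0,"gripper":1},
    {"dx":1.3,"dy":-1.8,"dz":46,"ax":0,"ay":0,"az":0,"gripper":1},
    {"dx":1.3,"dy":-1.8,"dz":50,"ax":0,"ay":0,"az":0,"gripper":1},
    {"dx":1.3,"dy":-1.8,"dz":53,"ax":0,"ay":0,"az":0,"gripper":1},
    {"dx":1.3,"dy":-1.8,"dz":55,"ax":0,"ay":0,"az":0,"gripper":1},
    {"dx":1.3,"dy":-1.8,"dz":57,"ax":0,"ay":0,"az":0,"gripper":1},
    {"dx":1.3,"dy":-1.8,"dz":59,"ax":0,"ay":0,"az":0,"gripper":1},
    {"dx":1.3,"dy":-1.8,"dz":60,"ax":0,"ay":0,"az":0,"gripper":1},
  ],
)

```text
t: 22.55
tool_pos: [0.6207, -0.175, 0.1623]
tool_rot: [-0.731, 3.055, -0.0]
force: [0.4, -0.0, -2.5]
grip_width: 0.139
grip_force: 109.2
```

```bash
python3 st.py
```

```text
t 22.55 pos [ 0.6207 -0.175   0.1623] psi 206.91 rz -0.0002 F [ 0.4 -0.  -2.5] T [ 0.012  0.029 -0.715] tau6 0.002 w 11.83 gf 109.2 j6 -0.859
```

Request:
drive_tool(
  rows=[
    {"dx":-0.4,"dy":0.4,"dz":2,"ax":0,"ay":0,"az":0,"gripper":1},
    {"dx":-0.8,"dy":0.8,"dz":4,"ax":0,"ay":0,"az":0,"gripper":1},
    {"dx":-0.8,"dy":0.8,"dz":6,"ax":0,"ay":0,"az":0,"gripper":1},
    {"dx":-0.8,"dy":0.8,"dz":8,"ax":0,"ay":0,"az":0,"gripper":1},
    {"dx":-0.8,"dy":0.8,"dz":11,"ax":0,"ay":0,"az":0,"gripper":1},
    {"dx":-0.8,"dy":0.8,"dz":14,"ax":0,"ay":0,"az":0,"gripper":1},
    {"dx":-0.8,"dy":0.8,"dz":17,"ax":0,"ay":0,"az":0,"gripper":1},
    {"dx":-0.8,"dy":0.8,"dz":19,"ax":0,"ay":0,"az":0,"gripper":1},
    {"dx":-0.8,"dy":0.8,"dz":20,"ax":0,"ay":0,"az":0,"gripper":1},
    {"dx":-0.8,"dy":0.8,"dz":20,"ax":0,"ay":0,"az":0,"gripper":1},
  ],
)

```text
t: 23.55
tool_pos: [0.621, -0.174, 0.1421]
tool_rot: [0.732, -3.055, -0.0]
force: [-0.2, -0.4, -2.7]
grip_width: 0.138
grip_force: 109.4
```

```bash
python3 st.py
```

```text
t 23.55 pos [ 0.621  -0.174   0.1421] psi -153.07 rz -0.0002 F [-0.2 -0.4 -2.7] T [-0.035 -0.073  0.796] tau6 0.016 w 11.71 gf 109.4 j6 -0.858
```

```bash
for i in 1 2 3 4 5; do python3 -c "
from bench import ctrl
ctrl.camera('wrist')"; python3 st.py; done
```

```text
t 23.6 pos [ 0.621  -0.1741  0.1423] psi -153.07 rz 0.0 F [-0.4  0.1 -3.3] T [-0.062 -0.157 -0.056] tau6 -0.026 w 11.75 gf 109.4 j6 -0.858
t 23.65 pos [ 0.621  -0.1741  0.1424] psi 206.9 rz -0.0 F [ 0.3 -0.7 -2.6] T [-0.047  0.023 -0.729] tau6 -0.001 w 11.63 gf 109.4 j6 -0.857
t 23.7 pos [ 0.621  -0.1741  0.1424] psi 206.91 rz -0.0001 F [ 0.7 -0.1 -3.2] T [ 0.031 -0.066  0.223] tau6 0.033 w 12.08 gf 109.4 j6 -0.857
t 23.75 pos [ 0.621  -0.1741  0.1424] psi 206.94 rz -0.0001 F [ 0.3 -1.  -3. ] T [-0.076 -0.103  0.613] tau6 -0.002 w 11.62 gf 109.5 j6 -0.858
t 23.8 pos [ 0.621  -0.1741  0.1424] psi 206.92 rz -0.0001 F [ 0.8 -0.  -2.7] T [-0.051 -0.061 -0.412] tau6 -0.026 w 11.67 gf 109.4 j6 -0.857
```

Request:
drive_tool(
  rows=[
    {"dx":0,"dy":0,"dz":0,"ax":0,"ay":0,"az":0.6,"gripper":1},
    {"dx":0,"dy":0,"dz":0,"ax":0,"ay":0,"az":1.2,"gripper":1},
    {"dx":0,"dy":0,"dz":0,"ax":0,"ay":0,"az":1.8,"gripper":1},
    {"dx":0,"dy":0,"dz":0,"ax":0,"ay":0,"az":2.4,"gripper":1},
    {"dx":0,"dy":0,"dz":0,"ax":0,"ay":0,"az":3,"gripper":1},
    {"dx":0,"dy":0,"dz":0,"ax":0,"ay":0,"az":3.5,"gripper":1},
    {"dx":0,"dy":0,"dz":0,"ax":0,"ay":0,"az":4,"gripper":1},
    {"dx":0,"dy":0,"dz":0,"ax":0,"ay":0,"az":4.5,"gripper":1},
    {"dx":0,"dy":0,"dz":0,"ax":0,"ay":0,"az":4.5,"gripper":1},
    {"dx":0,"dy":0,"dz":0,"ax":0,"ay":0,"az":4.5,"gripper":1},
  ],
)

```text
t: 24.8
tool_pos: [0.621, -0.1741, 0.1423]
tool_rot: [-0.611, 3.082, -0.0]
force: [1.1, -1.5, -1.6]
grip_width: 0.141
grip_force: 109.7
```

```bash
python3 st.py
```

```text
t 24.8 pos [ 0.621  -0.1741  0.1423] psi 202.43 rz -0.0004 F [ 1.1 -1.5 -1.6] T [-0.323 -0.213  0.276] tau6 0.004 w 11.95 gf 109.7 j6 -0.779
```

Request:
drive_tool(
  rows=[
    {"dx":0,"dy":0,"dz":0,"ax":0,"ay":0,"az":0.3,"gripper":1},
    {"dx":0,"dy":0,"dz":0,"ax":0,"ay":0,"az":0.6,"gripper":1},
    {"dx":0,"dy":0,"dz":0,"ax":0,"ay":0,"az":0.9,"gripper":1},
    {"dx":0,"dy":0,"dz":0,"ax":0,"ay":0,"az":1.2,"gripper":1},
    {"dx":0,"dy":0,"dz":0,"ax":0,"ay":0,"az":1.5,"gripper":1},
    {"dx":0,"dy":0,"dz":0,"ax":0,"ay":0,"az":1.5,"gripper":1},
    {"dx":0,"dy":0,"dz":0,"ax":0,"ay":0,"az":1.5,"gripper":1},
    {"dx":0,"dy":0,"dz":0,"ax":0,"ay":0,"az":1.5,"gripper":1},
    {"dx":0,"dy":0,"dz":0,"ax":0,"ay":0,"az":1.5,"gripper":1},
    {"dx":0,"dy":0,"dz":0,"ax":0,"ay":0,"az":1.5,"gripper":1},
  ],
)

```text
t: 25.8
tool_pos: [0.621, -0.1741, 0.1423]
tool_rot: [-0.57, 3.089, -0.0]
force: [0.4, -1.1, -2.1]
grip_width: 0.135
grip_force: 109.3
```

```bash
python3 st.py
```

```text
t 25.8 pos [ 0.621  -0.1741  0.1423] psi 200.91 rz -0.0001 F [ 0.4 -1.1 -2.1] T [-0.388 -0.195 -0.263] tau6 0.207 w 11.51 gf 109.3 j6 -0.753
```

Request:
drive_tool(
  rows=[
    {"dx":0,"dy":0,"dz":0,"ax":0,"ay":0,"az":0.3,"gripper":1},
    {"dx":0,"dy":0,"dz":0,"ax":0,"ay":0,"az":0.6,"gripper":1},
    {"dx":0,"dy":0,"dz":0,"ax":0,"ay":0,"az":0.9,"gripper":1},
    {"dx":0,"dy":0,"dz":0,"ax":0,"ay":0,"az":1.2,"gripper":1},
    {"dx":0,"dy":0,"dz":0,"ax":0,"ay":0,"az":1.5,"gripper":1},
    {"dx":0,"dy":0,"dz":0,"ax":0,"ay":0,"az":1.5,"gripper":1},
    {"dx":0,"dy":0,"dz":0,"ax":0,"ay":0,"az":1.5,"gripper":1},
    {"dx":0,"dy":0,"dz":0,"ax":0,"ay":0,"az":1.5,"gripper":1},
    {"dx":0,"dy":0,"dz":0,"ax":0,"ay":0,"az":1.5,"gripper":1},
    {"dx":0,"dy":0,"dz":0,"ax":0,"ay":0,"az":1.5,"gripper":1},
  ],
)

```text
t: 26.8
tool_pos: [0.621, -0.1741, 0.1423]
tool_rot: [-0.53, 3.097, -0.0]
force: [-0.1, -2.2, -2.1]
grip_width: 0.139
grip_force: 108.9
```

```bash
python3 st.py
```

```text
t 26.8 pos [ 0.621  -0.1741  0.1423] psi 199.42 rz -0.0 F [-0.1 -2.2 -2.1] T [-0.409 -0.134  0.823] tau6 0.58 w 11.83 gf 108.9 j6 -0.727
```

Request:
drive_tool(
  rows=[
    {"dx":0,"dy":0,"dz":0,"ax":0,"ay":0,"az":3,"gripper":1},
    {"dx":0,"dy":0,"dz":0,"ax":0,"ay":0,"az":7,"gripper":1},
    {"dx":0,"dy":0,"dz":0,"ax":0,"ay":0,"az":11,"gripper":1},
    {"dx":0,"dy":0,"dz":0,"ax":0,"ay":0,"az":15,"gripper":1},
    {"dx":0,"dy":0,"dz":0,"ax":0,"ay":0,"az":19,"gripper":1},
    {"dx":0,"dy":0,"dz":0,"ax":0,"ay":0,"az":23,"gripper":1},
    {"dx":0,"dy":0,"dz":0,"ax":0,"ay":0,"az":27,"gripper":1},
    {"dx":0,"dy":0,"dz":0,"ax":0,"ay":0,"az":30,"gripper":1},
    {"dx":0,"dy":0,"dz":0,"ax":0,"ay":0,"az":30,"gripper":1},
    {"dx":0,"dy":0,"dz":0,"ax":0,"ay":0,"az":30,"gripper":1},
  ],
)

```text
t: 27.8
tool_pos: [0.6208, -0.174, 0.1423]
tool_rot: [-0.289, -3.128, -0.0]
force: [-0.5, -1.1, -1.5]
grip_width: 0.136
grip_force: 109.0
```

```bash
python3 st.py
```

```text
t 27.8 pos [ 0.6208 -0.174   0.1423] psi -190.55 rz -0.0 F [-0.5 -1.1 -1.5] T [-0.428  0.091  0.326] tau6 0.446 w 11.55 gf 109.0 j6 -0.204
```

Request:
drive_tool(
  rows=[
    {"dx":0,"dy":0,"dz":0,"ax":0,"ay":0,"az":3,"gripper":1},
    {"dx":0,"dy":0,"dz":0,"ax":0,"ay":0,"az":7,"gripper":1},
    {"dx":0,"dy":0,"dz":0,"ax":0,"ay":0,"az":11,"gripper":1},
    {"dx":0,"dy":0,"dz":0,"ax":0,"ay":0,"az":15,"gripper":1},
    {"dx":0,"dy":0,"dz":0,"ax":0,"ay":0,"az":19,"gripper":1},
    {"dx":0,"dy":0,"dz":0,"ax":0,"ay":0,"az":22,"gripper":1},
    {"dx":0,"dy":0,"dz":0,"ax":0,"ay":0,"az":25,"gripper":1},
    {"dx":0,"dy":0,"dz":0,"ax":0,"ay":0,"az":27,"gripper":1},
    {"dx":0,"dy":0,"dz":0,"ax":0,"ay":0,"az":28,"gripper":1},
    {"dx":0,"dy":0,"dz":0,"ax":0,"ay":0,"az":28,"gripper":1},
  ],
)

```text
t: 28.8
tool_pos: [0.6207, -0.1739, 0.1423]
tool_rot: [-1.037, -2.965, 0.0]
force: [-1.7, -1.5, 0.4]
grip_width: 0.136
grip_force: 109.0
```

```bash
python3 st.py; python3 - <<'E'
from h import *
im=ctrl.camera("wrist");s=ctrl.get_state();c=ctrl.calibration("wrist")
h=cv2.cvtColor(im,cv2.COLOR_BGR2HSV)
k=(((h[...,0]<8)|(h[...,0]>172))&(h[...,1]>130)&(h[...,2]>60)).astype(np.uint8)
n,l,st,ce=cv2.connectedComponentsWithStats(k);i=1+np.argmax(st[1:,4]);print(st[i])
m=(l==i)
for r in range(st[i][1]+5,st[i][1]+150,30):
    x=np.nonzero(m[r])[0];print(r,x.min(),x.max(),(R.from_rotvec(s["tool_rot"]).inv().apply(ray("wrist",((x.min()+x.max())/2,r),s["tool_pos"][2]-.0016,c)-s["tool_pos"])*1000).round(1))
E
python3 st.py
```

```text
t 28.8 pos [ 0.6207 -0.1739  0.1423] psi -218.55 rz 0.0001 F [-1.7 -1.5  0.4] T [-0.336  0.351  0.068] tau6 0.618 w 11.52 gf 109.0 j6 0.285
[ 303  168   39  211 7194]
173 305 337 [49.1 -0.4  1.6]
203 303 340 [38.4 -0.3  1.6]
233 304 339 [27.1 -0.3  1.6]
263 305 340 [15.2  0.1  1.6]
293 308 339 [2.5 0.4 1.6]
t 28.85 pos [ 0.6207 -0.174   0.1423] psi -218.54 rz 0.0001 F [-1.  -1.5 -0.5] T [-0.332  0.423  0.755] tau6 0.579 w 11.51 gf 109.2 j6 0.285
```

Request:
drive_tool(
  rows=[
    {"dx":0,"dy":0,"dz":0,"ax":0,"ay":0,"az":0.7,"gripper":1},
    {"dx":0,"dy":0,"dz":0,"ax":0,"ay":0,"az":1.3,"gripper":1},
    {"dx":0,"dy":0,"dz":0,"ax":0,"ay":0,"az":1.8,"gripper":1},
    {"dx":0,"dy":0,"dz":0,"ax":0,"ay":0,"az":1.8,"gripper":1},
    {"dx":0,"dy":0,"dz":0,"ax":0,"ay":0,"az":1.8,"gripper":1},
    {"dx":0,"dy":0,"dz":0,"ax":0,"ay":0,"az":0,"gripper":1},
    {"dx":0,"dy":0,"dz":0,"ax":0,"ay":0,"az":-2,"gripper":1},
    {"dx":0,"dy":0,"dz":0,"ax":0,"ay":0,"az":-4,"gripper":1},
    {"dx":0,"dy":0,"dz":0,"ax":0,"ay":0,"az":-5,"gripper":1},
    {"dx":0,"dy":0,"dz":0,"ax":0,"ay":0,"az":-5,"gripper":1},
  ],
)

```text
t: 29.85
tool_pos: [0.6209, -0.1741, 0.1423]
tool_rot: [-0.909, -3.007, -0.0]
force: [-1.9, 0.1, 0.5]
grip_width: 0.139
grip_force: 109.9
```

```bash
python3 st.py
```

```text
t 29.85 pos [ 0.6209 -0.1741  0.1423] psi -213.62 rz -0.0001 F [-1.9  0.1  0.5] T [-0.212  0.478  0.729] tau6 -0.071 w 11.79 gf 109.9 j6 0.199
```

Request:
drive_tool(
  rows=[
    {"dx":0,"dy":0,"dz":-8,"ax":0,"ay":0,"az":0,"gripper":1},
    {"dx":0,"dy":0,"dz":-22,"ax":0,"ay":0,"az":0,"gripper":1},
    {"dx":0,"dy":0,"dz":-42,"ax":0,"ay":0,"az":0,"gripper":1},
    {"dx":0,"dy":0,"dz":-62,"ax":0,"ay":0,"az":0,"gripper":1},
    {"dx":0,"dy":0,"dz":-78,"ax":0,"ay":0,"az":0,"gripper":1},
    {"dx":0,"dy":0,"dz":-85,"ax":0,"ay":0,"az":0,"gripper":1},
    {"dx":5,"dy":-25,"dz":-85,"ax":0,"ay":0,"az":-3,"gripper":1},
    {"dx":11,"dy":-59,"dz":-85,"ax":0,"ay":0,"az":-8,"gripper":1},
    {"dx":16,"dy":-85,"dz":-85,"ax":0,"ay":0,"az":-13,"gripper":1},
    {"dx":18,"dy":-94,"dz":-85,"ax":0,"ay":0,"az":-13,"gripper":1},
  ],
)

```text
t: 30.85
tool_pos: [0.5525, -0.2438, 0.2275]
tool_rot: [-0.564, -3.09, 0.0]
force: [0.5, -0.1, -2.9]
grip_width: 0.139
grip_force: 108.8
```

```bash
python3 st.py; python3 - <<'E'
from h import *
c=ctrl.calibration("wrist");im=ctrl.camera("wrist");cv2.imwrite("pics/w6.png",im)
r=ctrl.silhouettes("wrist","nut");x,y=.6213,-.1735
u,v=proj("wrist",[x,y,.07],c)[0].astype(int);print(u,v,[(q["confidence"],q["xy"]) for q in r])
y0,x0=max(0,v-56),max(0,min(u-75,490));cv2.imwrite("pics/w6c.png",cv2.resize(im[y0:y0+112,x0:x0+150],None,fx=5,fy=5,interpolation=cv2.INTER_CUBIC));print(x0,y0)
for n,p in(("flat -3.7",-3.7),("stripe",-3.7)): pass
for a in(-15,-3.7,8): print(a,(proj("wrist",[[x,y,.078],[x+.0137*np.cos(np.radians(a)),y+.0137*np.sin(np.radians(a)),.078]],c)-[x0,y0])*5)
m=r[0]["pixels"].astype(np.float32)
best=max((iou(m,(x+dx,y+dy,np.radians(a)),c),a,dx,dy) for a in range(0,60,2) for dx in np.arange(-3,4)*1e-3 for dy in np.arange(-3,4)*1e-3);print(best)
E
```

```text
t 30.85 pos [ 0.5525 -0.2438  0.2275] psi -200.7 rz 0.0002 F [ 0.5 -0.1 -2.9] T [0.011 0.008 0.003] tau6 -0.342 w 11.79 gf 108.8 j6 -0.176
429 239 [(0.74, [428.7, 233.8])]
354 183
-15 [[393.66271115 298.61528377]
 [394.03232654 374.28355124]]
-3.7 [[393.66271115 298.61528377]
 [410.02893925 371.28545671]]
8 [[393.66271115 298.61528377]
 [425.93676046 365.2494113 ]]
(np.float32(0.81802994), 28, np.float64(0.001), np.float64(0.0))
```

View pics/w6c.png

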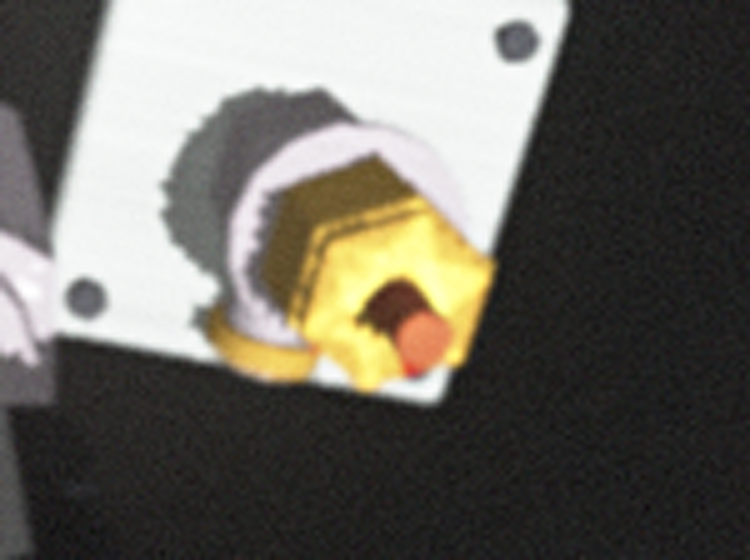

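The stripe is at crop (412,370), matching the −3.7° prediction for exactly one flat. Now returning the wrench.

Request:
drive_tool(
  rows=[
    {"dx":10,"dy":-22,"dz":0,"ax":0,"ay":0,"az":-4,"gripper":1},
    {"dx":23,"dy":-54,"dz":0,"ax":0,"ay":0,"az":-9,"gripper":1},
    {"dx":37,"dy":-86,"dz":0,"ax":0,"ay":0,"az":-14,"gripper":1},
    {"dx":49,"dy":-114,"dz":5,"ax":0,"ay":0,"az":-19,"gripper":1},
    {"dx":56,"dy":-129,"dz":20,"ax":0,"ay":0,"az":-19.6,"gripper":1},
    {"dx":56,"dy":-129.4,"dz":40,"ax":0,"ay":0,"az":-19.6,"gripper":1},
    {"dx":56,"dy":-129.4,"dz":60,"ax":0,"ay":0,"az":-19.6,"gripper":1},
    {"dx":56,"dy":-129.4,"dz":75,"ax":0,"ay":0,"az":-19.6,"gripper":1},
    {"dx":56,"dy":-129.4,"dz":80,"ax":0,"ay":0,"az":-19.6,"gripper":1},
    {"dx":56,"dy":-129.4,"dz":80,"ax":0,"ay":0,"az":-19.6,"gripper":1},
  ],
)

```text
t: 31.95
tool_pos: [0.4566, -0.343, 0.1467]
tool_rot: [-0.026, -3.141, -0.002]
force: [-0.0, 0.7, -2.9]
grip_width: 0.136
grip_force: 108.7
```

```bash
python3 st.py
```

```text
t 31.95 pos [ 0.4566 -0.343   0.1467] psi -180.95 rz -0.002 F [-0.   0.7 -2.9] T [ 0.002 -0.045 -0.002] tau6 0.007 w 11.56 gf 108.7 j6 -0.757
```

Request:
drive_tool(
  rows=[
    {"dx":1.2,"dy":-1,"dz":5,"ax":0,"ay":0,"az":0,"gripper":1},
    {"dx":2.2,"dy":-2,"dz":15,"ax":0,"ay":0,"az":0,"gripper":1},
    {"dx":2.2,"dy":-2,"dz":25,"ax":0,"ay":0,"az":0,"gripper":1},
    {"dx":2.2,"dy":-2,"dz":33,"ax":0,"ay":0,"az":0,"gripper":1},
    {"dx":2.2,"dy":-2,"dz":39,"ax":0,"ay":0,"az":0,"gripper":1},
    {"dx":2.2,"dy":-2,"dz":43,"ax":0,"ay":0,"az":0,"gripper":1},
    {"dx":2.2,"dy":-2,"dz":45,"ax":0,"ay":0,"az":0,"gripper":1},
    {"dx":2.2,"dy":-2,"dz":46.5,"ax":0,"ay":0,"az":0,"gripper":1},
    {"dx":2.2,"dy":-2,"dz":47.5,"ax":0,"ay":0,"az":0,"gripper":1},
    {"dx":2.2,"dy":-2,"dz":47.5,"ax":0,"ay":0,"az":0,"gripper":1},
  ],
)

```text
t: 32.95
tool_pos: [0.4539, -0.3459, 0.0999]
tool_rot: [0.027, 3.141, -0.0]
force: [-0.3, -0.8, -3.0]
grip_width: 0.14
grip_force: 108.8
```

```bash
python3 st.py
```

```text
t 32.95 pos [ 0.4539 -0.3459  0.0999] psi 179.02 rz -0.0003 F [-0.3 -0.8 -3. ] T [0.038 0.013 0.007] tau6 0.0 w 11.86 gf 108.8 j6 -0.763
```

Request:
drive_tool(
  rows=[
    {"dx":0,"dy":0,"dz":0.6,"ax":0,"ay":0,"az":0,"gripper":1},
    {"dx":0,"dy":0,"dz":1.3,"ax":0,"ay":0,"az":0,"gripper":1},
    {"dx":0,"dy":0,"dz":1.3,"ax":0,"ay":0,"az":0,"gripper":1},
    {"dx":0,"dy":0,"dz":1.3,"ax":0,"ay":0,"az":0,"gripper":0.5},
    {"dx":0,"dy":0,"dz":1.3,"ax":0,"ay":0,"az":0,"gripper":0.4},
    {"dx":0,"dy":0,"dz":1.3,"ax":0,"ay":0,"az":0,"gripper":0.4},
    {"dx":0,"dy":0,"dz":1.3,"ax":0,"ay":0,"az":0,"gripper":0.4},
    {"dx":0,"dy":0,"dz":1.3,"ax":0,"ay":0,"az":0,"gripper":0.4},
    {"dx":0,"dy":0,"dz":-5,"ax":0,"ay":0,"az":0,"gripper":0.4},
    {"dx":0,"dy":0,"dz":-20,"ax":0,"ay":0,"az":0,"gripper":0.4},
  ],
)

```text
t: 33.95
tool_pos: [0.4531, -0.3451, 0.1192]
tool_rot: [-0.027, -3.14, -0.003]
force: [1.6, -0.2, 0.1]
grip_width: 0.601
grip_force: 0.0
```

Request:
drive_tool(
  rows=[
    {"dx":0,"dy":0,"dz":-25,"ax":0,"ay":0,"az":0,"gripper":0.4},
    {"dx":0,"dy":0,"dz":-60,"ax":0,"ay":0,"az":0,"gripper":0.4},
    {"dx":0,"dy":0,"dz":-90,"ax":0,"ay":0,"az":0,"gripper":0.4},
    {"dx":0,"dy":0,"dz":-110,"ax":0,"ay":0,"az":0,"gripper":0.4},
    {"dx":0,"dy":0,"dz":-120,"ax":0,"ay":0,"az":0,"gripper":0.4},
    {"dx":0,"dy":0,"dz":-120,"ax":0,"ay":0,"az":0,"gripper":0.4},
    {"dx":0,"dy":0,"dz":-120,"ax":0,"ay":0,"az":0,"gripper":0.4},
    {"dx":0,"dy":0,"dz":-120,"ax":0,"ay":0,"az":0,"gripper":0.4},
    {"dx":0,"dy":0,"dz":-120,"ax":0,"ay":0,"az":0,"gripper":0.4},
    {"dx":0,"dy":0,"dz":-120,"ax":0,"ay":0,"az":0,"gripper":0.4},
  ],
)

```text
t: 34.95
tool_pos: [0.4535, -0.3455, 0.2389]
tool_rot: [-0.027, -3.14, -0.002]
force: [0.6, -0.0, -0.6]
grip_width: 0.599
grip_force: 0.0
```

```bash
python3 st.py; python3 - <<'E'
from h import *
im=ctrl.camera("wrist");sc=ctrl.camera("scene");ctrl.camera("top")
cv2.imwrite("pics/end.png",np.vstack([cv2.resize(im[60:320,120:520],(560,364)),cv2.resize(sc[110:310,200:480],(560,400))])[:600])
E
```

```text
t 34.95 pos [ 0.4535 -0.3455  0.2389] psi -180.98 rz -0.0018 F [ 0.6 -0.  -0.6] T [-0.042 -0.046 -0.014] tau6 0.0 w 50.94 gf 0.0 j6 -0.763
```

View pics/end.png

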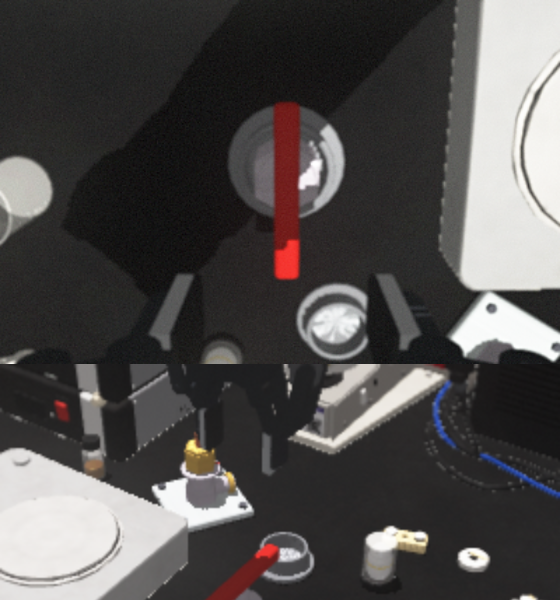

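The wrench stands upright in its stand, with the bar at (287,190) and the stand concentric below it. The gripper is clear and the vial and case are untouched.

```bash
python3 -c "
from bench import ctrl
print(ctrl.job_done())"
```

```text
the job is handed in; nothing more can be done
None
```

I turned the nut finger-tight (torque rose to about 0.54 N m), then one flat further with the wrench, put the wrench back upright in its stand, and handed the job in at about 35 s; the result hasn't been reported to me.

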